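# Shift the gear selector on the repair bench into third

### The job

The gear selector on the bench is in for testing: with your fingertips or the outside of the fingers, push its lever along the left leg of the H-shaped gate to the cross channel, across to the right, then forward (away from the robot) as far as it goes into the third slot, the far right one, and leave it there. Push only: do not take the grip between the fingers, do not force the lever hard against the gate, and leave the loose things round it where they stand.

Things in the scene. Friction and masses are not known exactly. Their poses are not given: they have to be found in the camera images.
- selector: gear selector fixed to the bench, place and yaw vary: grey housing 160 (x) x 140 (y) mm on an aluminium foot 220 x 205 x 8 mm. Origin: centre of the foot's underside, on the bench. Its x axis points forward (away from the robot, yaw within 0.45 rad), y left, z up. The lever turns about a pivot 15 mm above the origin; a 12 mm steel rod passes the gate and carries the grip
- gate (a point): centre of the steel gate plate's upper face, 112 mm above the selector's origin, axes as the selector's. Plate 146 (x) x 130 (y) x 12 mm with an H cut through: left leg centred at y +22, right leg at y -22 mm, each 21 mm wide, from x -38 to +38 mm, joined by a cross channel from x -12 to +12 mm. Slot 1 is left forward, 2 left back, 3 right forward (the goal), 4 right back
- grip: black plastic hand grip at the top of the lever: upright round handle 30 mm in diameter and 80 mm long. Origin: its centre, on the lever's axis 160 mm above the pivot (z 175 mm above the bench when upright). Its z axis points up along the lever. At full tilt it stands 47 mm forward or back and 41 mm left or right of the middle
- across (a joint): sideways tilt of the lever (rad): 0 upright, positive to the right (the selector's -y), range -0.27 to 0.27; about -0.24 in the left leg, where it starts, and about +0.20 to +0.27 in the right leg. Stiff with friction, no spring: needs about 3 N at the grip, stays where it is left
- fore (a joint): forward tilt of the lever (rad): 0 in the cross channel (free to cross while within about 0.06 of 0), positive forward (the selector's +x), range -0.30 to 0.30, +0.30 fully forward in slot 1 or 3. It starts anywhere from -0.27 to 0.27 in the left leg. Same friction, no spring; rigid stop at each end
- meter: bystander: flat grey multimeter 150 x 75 x 34 mm lying left of the selector, origin at the centre of its underside
- spool: bystander: solder spool, 60 mm in diameter, 45 mm tall, standing right of the selector, origin at the centre of its underside
- jar: bystander: small amber jar, 48 mm in diameter, 60 mm tall, beyond the selector to the right, origin at the centre of its underside
- driver: bystander: black-handled screwdriver 180 mm long lying beyond the selector, origin under its middle

How it is judged:
On the way:
1. the lever has crossed the channel to the right leg (value of joint across above 0.17 rad and value of joint fore between -0.2 and 0.12 rad), for 0.05 s.
At the end, for the whole second after the job is handed in: the lever stands at rest in the third slot: across above 0.17 rad and fore above 0.25 rad (stop at 0.30); the loose things lie within 20 mm of where they were (value of joint across above 0.17 rad and value of joint fore above 0.25 rad and velocity of joint fore between -0.05 and 0.05 rad/s and distance of each of meter, spool, jar, driver from where it was at the start of the episode below 0.02 m); the robot touches nothing.
It fails at once if the grip was taken between the fingers (the point between the finger pads came inside the column of the grip) (x of the grasp point in the frame of grip between -0.013 and 0.013 m and y of the grasp point in the frame of grip between -0.013 and 0.013 m and z of the grasp point in the frame of grip between -0.06 and 0.05 m).
It fails at once if the lever was forced: more than 80 N on the grip (contact force between anything else and grip above 80 N).
It fails at once if a loose thing beside the selector was moved more than 20 mm or lifted (distance of any of meter, spool, jar, driver from where it was at the start of the episode above 0.02 m).
It also fails if it takes over 72 s, if anything falls off the work surface, if the arm or the gripper's body presses on something with over 40 N, if the wrist force passes 120 N, or if a joint passes its speed limit or range.

### The arm

A 6-joint arm with a two-finger parallel gripper is mounted at the origin on the work surface. World frame = base frame: x ahead of the robot, y to its left, z up, the work surface at z = 0. Lengths are in m, angles in rad, forces in N, time in s.
With the tool pointing down it reaches from about 0.35 to 0.95 m from the base axis. Payload 17.4 kg.
Tool frame: the origin (TCP) lies on the centre line of the jaws, within the pads' length; the fingertips stand 22 mm ahead of it and the grasp point (between the pads) lies 3 mm ahead of it (robot.finger_overhang is the distance from the TCP to the fingertips, in m); z points along the fingers, y is the direction in which the jaws open and shut (so a half turn about z gives the same grasp; the last joint's range is limited). The gripper opens to 93 mm and grips with 3 to 60 N. Pads are 15 mm wide; open, the fingers measure 128 mm over their backs; the gripper's body (75 mm by 188 mm) begins 65 mm behind the grasp point.
Start: joints at [1.096, 0.116, 1.442, -0, 1.584, -0.038], TCP at [0.286, 0.612, 0.241] pointing down, gripper open.
Joint ranges: [-2.83, 2.83], [-0.83, 2.19], [0.07, 2.5], [-1.14, 4.28], [0.01, 3], [-2.97, 2.97]. Speed limits (rad/s): [1.89, 1.89, 2.22, 3.14, 3.14, 3.14].

### API

Orientations are given as [roll, pitch, yaw] about the fixed x, y, z axes, in that order (R = Rz(yaw) Ry(pitch) Rx(roll)).
In Python, from bench import readout, eyes, order, robot gives the robot as it stands. The module is installed in compiled form; this text tells all that it offers.
- The arm moves only by the tool play_rows, never from a script. Its argument "commands" is a list of rows, each a list of 7 numbers: the shift along the tool's x, y, z in m, then the turn, a rotation vector about the tool's x, y, z in rad, then the closure, from -1 (fully open) to 1 (shut). A call has 1 to 20 rows; each row is the pose to reach, as a shift and turn from the pose commanded when the call began, along the tool's axes at that moment; what a row does not reach only later rows make up. A row lasts 1/8 s, in which the tool goes at most 62.5 mm and 10.7 degrees, less where a joint would pass 70% of its speed; a pose out of reach is approached as far as the arm can. A call with a gripper value outside its range is refused whole. The fingers move at their own pace and stop on an object; "squeeze" is the grip in N (left out, the last holds). Time passes only in rows, so rows that repeat a pose let the fingers close. It gives the time, the measured TCP pose, the force and the opening at its end, in the units of the state.
- readout.state(): the state, without advancing time (a new reading comes with each control period).
- eyes.capture(name): name is "scene" or "top" or "wrist"; returns the picture (420x560x3 uint8, blue, green, red); there is no depth.
- eyes.camera_info(name): a dict with "vfov" (degrees; the focal length in pixels is half the picture's height over the tangent of half this angle, whatever the lens; pixels are square), "cx", "cy" (the principal point, pixels), "rvec" (rotation vector, rad) and "tvec" (3), from world to camera coordinates, as OpenCV has them; the wrist camera has in their place "hand_eye" (4x4, takes a point from camera to tool coordinates, whose origin is the TCP and whose axes are the flange's). Camera axes: x right, y down, z forward; pixel columns grow to the right and rows downward; lengths in m; the calibration is good to about 2 mm. The wrist camera is an equidistant fisheye: a pixel r from the principal point sees the ray r / f radians off the axis. A picture is of the moment at which its call begins: read the wrist's pose just before it. camera_info takes no time and is no camera call.
- order.finish_job(): hands the job in, once; it reports no verdict.
Trained networks look in the newest picture that a camera, given by its name, has taken for a name from the list of things; names that differ only in an ending like _2 or _b are one class to them, and where a whole thing is asked for, a point or a joint stands for the part that bears it (a point fixed in the world has none). Each returns a list of dicts, best first, with "conf" (0 to 1); they miss things now and then, are a little off and sometimes report something else, mostly with a low value. They report only what shows in the picture. A call takes as long as a camera call.
- eyes.search_frame(camera, query): "box" ([left, top, width, height] in pixels, round what is visible of it).
- eyes.outline_of(camera, query): "mask" (420x560 bool, what is visible of it) and "box" ([left, top, width, height] in pixels, round what is visible of it).
The state is a dict: "time_s": time; "joints": joint angles; "qvel": joint speeds; "tau": joint torques, N m; "position": TCP position; "orientation": TCP orientation; "wrist_force": force on the tool from outside, world axes, zero at the start; "torque": the same for the moment, N m; "opening": opening from 0.0 (shut) to 1.0 (fully open).
Only numpy, scipy, OpenCV 4.12 (cv2) and the standard library are available. Lean on these libraries where they do the work, as an engineer would, in place of code of your own. Each camera call takes 0.05 s, during which the arm holds its last target. There are 200 camera calls.

## Working session

There is one attempt and no reset: what is moved stays moved. The work goes in short steps, Python scripts to look and compute and a tool call to move; the robot and the scene stay as the last step left them, time stands still between calls to the robot, and variables do not carry over. Pictures are saved under pics/ and viewed, about 8 in all and at most 12, crops included, and the job is handed in when it is done.

Besides the shell and the picture viewer there is one more tool, called after "Request:" by a JSON object that holds its "op" and its "data", one argument or row to a line. play_rows: Moves the arm, as the interface text tells. Its arguments: {"type":"object","properties":{"commands":{"type":"array","items":{"type":"array","items":{"type":"number"}}},"squeeze":{"type":"number"}},"required":["commands"]}

```bash
mkdir -p pics; cat > h.py <<'E'
import numpy as np,cv2
from bench import readout,eyes,order,robot
from scipy.spatial.transform import Rotation as R
def cam(n):
    i=eyes.camera_info(n);f=210/np.tan(np.radians(i['vfov'])/2)
    K=np.array([[f,0,i['cx']],[0,f,i['cy']],[0,0,1]]);return K,np.array(i['rvec'],float),np.array(i['tvec'],float)
def proj(n,P):
    K,r,t=cam(n);return cv2.projectPoints(np.array(P,float).reshape(-1,3),r,t,K,None)[0].reshape(-1,2)
def ray(n,uv):
    K,r,t=cam(n);M=cv2.Rodrigues(r)[0];d=M.T@np.linalg.inv(K)@np.array([*uv,1.]);return -M.T@t,d
def atz(n,uv,z):
    c,d=ray(n,uv);return c+d*(z-c[2])/d[2]
E
python3 - <<'E'
from h import *
print(readout.state())
for n in('scene','top'):
    im=eyes.capture(n);cv2.imwrite(f'pics/{n}0.png',im)
    print(n,ray(n,(280,210)))
    for q in('selector','grip','gate','meter','spool','jar','driver'):
        print(q,[(np.round(d['box']),round(d['conf'],2)) for d in eyes.search_frame(n,q)[:2]])
E
```

```text
{'time_s': 0.0, 'joints': array([ 1.09620377e+00,  1.16478102e-01,  1.44229216e+00,  4.24123083e-05,
        1.58399857e+00, -3.78094900e-02]), 'qvel': array([-0.00015046,  0.00034957, -0.0018251 , -0.00278034, -0.00183896,
       -0.00089709]), 'tau': array([ 1.03407736e-03, -7.21248436e+01, -6.22622395e+01,  7.79989385e-02,
        2.36395444e-02, -1.45674830e-04]), 'position': array([0.2854596 , 0.61145916, 0.23989378]), 'orientation': array([-3.14041892e+00, -8.68390953e-05,  2.70481007e+00]), 'wrist_force': array([-0.34417583, -0.43860408,  1.30358382]), 'torque': array([ 0.04068486, -0.03537014,  0.00433564]), 'opening': 1.0016306973914741}
scene (array([1.32695799, 0.24541372, 0.89991619]), array([-0.65204044, -0.18282518, -0.73599997]))
selector [(array([181., 149., 125., 112.]), 0.87)]
grip [(array([182., 149., 127., 113.]), 0.6), (array([250., 147.,  23.,  34.]), 0.57)]
gate [(array([181., 147., 127., 117.]), 0.9), (array([182., 253.,  86.,  22.]), 0.23)]
meter [(array([304., 211.,  70.,  62.]), 0.69)]
spool [(array([171., 153.,  28.,  30.]), 0.68)]
jar [(array([171., 150.,  27.,  34.]), 0.65), (array([141., 213.,  24.,  31.]), 0.56)]
driver [(array([181., 250.,  88.,  24.]), 0.8), (array([250., 152.,  16.,  38.]), 0.4)]
top (array([0.53210408, 0.03163789, 1.05869899]), array([ 0.09072771,  0.04324008, -0.99506963]))
selector [(array([284., 194.,  96., 100.]), 0.67)]
grip [(array([308., 222.,  21.,  17.]), 0.78)]
gate [(array([282., 191.,  97., 100.]), 0.74)]
meter [(array([214., 197.,  57.,  69.]), 0.83)]
spool [(array([398., 256.,  29.,  29.]), 0.63)]
jar [(array([390., 178.,  22.,  19.]), 0.66)]
driver [(array([294., 165.,  75.,  14.]), 0.62), (array([309., 221.,  21.,  21.]), 0.17)]
```

```bash
python3 -c "
import cv2,numpy as np
a=cv2.imread('pics/scene0.png');b=cv2.imread('pics/top0.png')
cv2.imwrite('pics/both.png',cv2.resize(np.vstack([a,b]),None,fx=.71,fy=.71))"
```

```text
(no output)
```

View pics/top0.png

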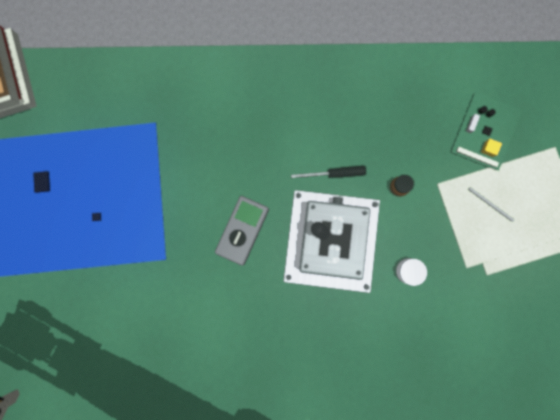

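View pics/scene0.png

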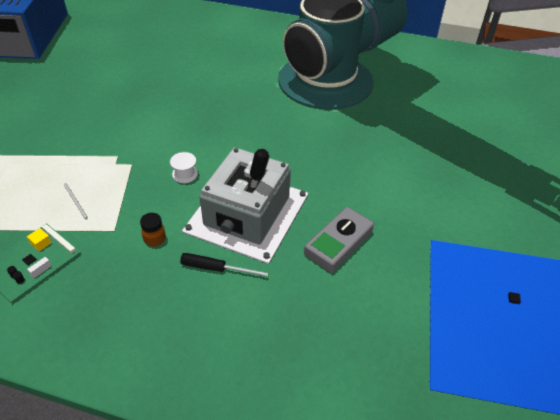

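The top view shows the foot with corners near (296,192), (380,200), (370,292) and (285,282). The grip is near (318,229), so in the left leg and slightly forward. In the scene view the grip is near (260,163). Next I'll compute the poses.

```bash
cat >> h.py <<'E'
def w2(sel,p):
    x,y,a=sel;c,s=np.cos(a),np.sin(a);p=np.atleast_2d(p);return np.c_[x+c*p[:,0]-s*p[:,1],y+s*p[:,0]+c*p[:,1],p[:,2]]
def lever(ac,fo,L):
    d=np.array([np.tan(fo),-np.tan(ac),1]);d/=np.linalg.norm(d);return np.array([0,0,.015])+L*d
E
python3 - <<'E'
from h import *
from scipy.optimize import least_squares as ls
im=cv2.imread('pics/top0.png')
hsv=cv2.cvtColor(im,cv2.COLOR_BGR2HSV);m=((hsv[...,1]<60)&(hsv[...,2]>60)).astype(np.uint8)
n,l,st,_=cv2.connectedComponentsWithStats(m);k=l[205,300] or l[280,295];print(st[k])
c=cv2.findContours((l==k).astype(np.uint8),0,2)[0];c=max(c,key=cv2.contourArea)
h=cv2.convexHull(c);q=cv2.approxPolyN(h,4).reshape(-1,2).astype(float);print(q)
W=np.array([atz('top',u,.008) for u in q]);print(W.round(3))
# order: FL,FR,BR,BL
ang=np.arctan2(q[:,1]-q[:,1].mean(),q[:,0]-q[:,0].mean());q=q[np.argsort(ang)];
F=np.array([[.11,.1025,.008],[.11,-.1025,.008],[-.11,-.1025,.008],[-.11,.1025,.008]])
s=ls(lambda v:(proj('top',w2(v,F))-q).ravel(),[.6,0,0]);print('sel',s.x.round(4),s.fun.round(1))
sel=s.x
print('scene corners',proj('scene',w2(sel,F)).round())
print('gatecentre',w2(sel,[0,0,.112]),proj('top',w2(sel,[0,0,.112])))
# lever fit from masks' centroid
obs=[]
for nme in('top','scene'):
    for d in eyes.outline_of(nme,'grip')[:3]:
        ys,xs=np.nonzero(d['mask']);print(nme,d['conf'],xs.mean(),ys.mean(),len(xs),d['box'])
for fo in np.arange(-.3,.31,.1):print(round(fo,2),[proj(n,w2(sel,[lever(-.24,fo,.12),lever(-.24,fo,.2)])).round().tolist() for n in('top','scene')])
for n in('meter','spool','jar','driver'):
    b=eyes.search_frame('top',n)[0]['box'];print(n,atz('top',(b[0]+b[2]/2,b[1]+b[3]/2),.02).round(3))
E
```

```text
[ 283  190   98  103 8285]
[[380. 199.]
 [371. 293.]
 [282. 282.]
 [293. 189.]]
[[ 0.654 -0.162  0.008]
 [ 0.432 -0.137  0.008]
 [ 0.457  0.072  0.008]
 [ 0.679  0.046  0.008]]
sel [ 0.5552 -0.0451 -0.1176] [ 0.9  0.9 -0.9  0.5 -1.2 -0.9  1.1 -0.4]
scene corners [[270. 260.]
 [182. 229.]
 [229. 165.]
 [309. 190.]]
gatecentre [[ 0.55517492 -0.04505877  0.112     ]] [[334.93974325 239.26091075]]
top 0.81 320.08870967741933 229.6451612903226 248 [311.3, 219.9, 20.3, 18.7]
scene 0.86 259.3580786026201 163.7816593886463 458 [250.7, 150.4, 22.6, 31.3]
-0.3 [[[321.0, 254.0], [312.0, 265.0]], [[265.0, 163.0], [278.0, 131.0]]]
-0.2 [[[321.0, 248.0], [313.0, 255.0]], [[263.0, 166.0], [275.0, 135.0]]]
-0.1 [[[322.0, 243.0], [313.0, 245.0]], [[261.0, 169.0], [272.0, 140.0]]]
0.0 [[[322.0, 237.0], [314.0, 235.0]], [[259.0, 172.0], [268.0, 146.0]]]
0.1 [[[323.0, 232.0], [316.0, 225.0]], [[256.0, 176.0], [263.0, 152.0]]]
0.2 [[[324.0, 227.0], [317.0, 215.0]], [[254.0, 180.0], [259.0, 159.0]]]
0.3 [[[324.0, 221.0], [319.0, 206.0]], [[251.0, 184.0], [254.0, 167.0]]]
meter [0.575 0.166 0.02 ]
spool [ 0.485 -0.232  0.02 ]
jar [ 0.68  -0.209  0.02 ]
driver [ 0.717 -0.045  0.02 ]
```

```bash
cat >> h.py <<'E'
SEL=(0.5552,-0.0451,-0.1176)
def shift(p,sel=SEL):
    s=readout.state();T=R.from_euler('xyz',s['orientation'])
    return (T.inv().apply(w2(sel,p)[0]-s['position'])).round(4),(T.inv()*R.from_euler('xyz',[np.pi,0,np.pi+sel[2]])).as_rotvec().round(4)
def here(sel=SEL):
    s=readout.state();d=s['position']-np.array([sel[0],sel[1],0]);c,k=np.cos(sel[2]),np.sin(sel[2])
    return np.round([c*d[0]+k*d[1],-k*d[0]+c*d[1],d[2]],4),s['wrist_force'].round(1)
E
python3 - <<'E'
from h import *
print(shift([.08,.04,.30]))
E
```

```text
(array([-0.5855, -0.4179, -0.0594]), array([ 0.    , -0.    , -0.3192]))
```

Request:
{"op": "play_rows", "data": {
  "commands": [
    [0, 0, -0.06, 0, 0, 0, 1],
    [-0.05, -0.035, -0.06, 0, 0, -0.05, 1],
    [-0.1, -0.07, -0.06, 0, 0, -0.1, 1],
    [-0.14, -0.1, -0.06, 0, 0, -0.15, 1],
    [-0.18, -0.13, -0.06, 0, 0, -0.2, 1],
    [-0.22, -0.16, -0.06, 0, 0, -0.25, 1],
    [-0.26, -0.19, -0.06, 0, 0, -0.32, 1],
    [-0.3, -0.215, -0.06, 0, 0, -0.32, 1],
    [-0.34, -0.245, -0.06, 0, 0, -0.32, 1],
    [-0.38, -0.27, -0.06, 0, 0, -0.32, 1],
    [-0.42, -0.3, -0.06, 0, 0, -0.32, 1],
    [-0.46, -0.33, -0.06, 0, 0, -0.32, 1],
    [-0.5, -0.355, -0.06, 0, 0, -0.32, 1],
    [-0.53, -0.38, -0.06, 0, 0, -0.32, 1],
    [-0.56, -0.4, -0.06, 0, 0, -0.32, 1],
    [-0.585, -0.418, -0.06, 0, 0, -0.32, 1],
    [-0.585, -0.418, -0.06, 0, 0, -0.32, 1],
    [-0.585, -0.418, -0.06, 0, 0, -0.32, 1]
  ]
}}

```text
time_s: 3.35
position: [0.6386, -0.0142, 0.3006]
orientation: [3.141, -0.0, 3.025]
wrist_force: [-1.0, 1.0, -0.2]
opening: 0.004
```

```bash
cat > look.py <<'E'
from h import *
import sys
im=eyes.capture('wrist');cv2.imwrite(f'pics/{sys.argv[1]}.png',im);s=readout.state();print(s['position'],s['orientation'],s['opening'],here())
i=eyes.camera_info('wrist');H=np.array(i['hand_eye']);f=210/np.tan(np.radians(i['vfov'])/2)
T=np.eye(4);T[:3,:3]=R.from_euler('xyz',s['orientation']).as_matrix();T[:3,3]=s['position'];M=np.linalg.inv(T@H)
def pw(P):
    P=np.atleast_2d(P);c=P@M[:3,:3].T+M[:3,3];r=np.hypot(c[:,0],c[:,1]);th=np.arctan2(r,c[:,2]);k=f*th/r
    return np.c_[i['cx']+k*c[:,0],i['cy']+k*c[:,1]]
F=np.array([[.073,.065,.112],[.073,-.065,.112],[-.073,-.065,.112],[-.073,.065,.112]])
print('plate corners pred',pw(w2(SEL,F)).round().tolist())
for fo in(0,.1,.2):print(fo,pw(w2(SEL,[lever(-.24,fo,.12),lever(-.24,fo,.2)])).round().tolist())
E
python3 look.py w1
```

```text
[ 0.63850634 -0.01391064  0.3007546 ] [3.14141327e+00 3.56345620e-05 3.02527341e+00] 0.0063965593452725315 (array([0.0791, 0.0407, 0.3008]), array([-0.2, -0.5, -0.1]))
plate corners pred [[297.0, 187.0], [176.0, 187.0], [174.0, 51.0], [298.0, 47.0]]
0 [[261.0, 115.0], [283.0, 112.0]]
0.1 [[261.0, 127.0], [283.0, 139.0]]
0.2 [[261.0, 139.0], [282.0, 164.0]]
```

View pics/w1.png

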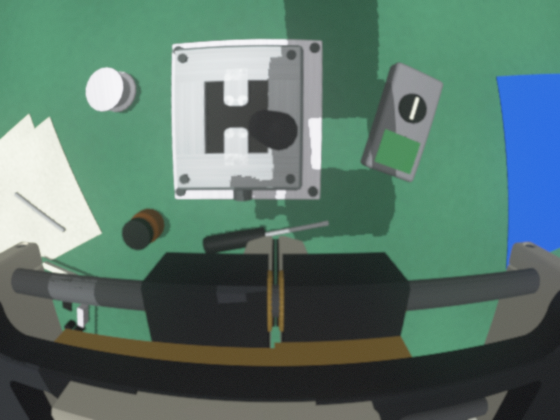

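The wrist view shows the plate within about 3 px of where I predicted it. The grip is at (262–283,125–135), so fore is about 0.09 in the left leg. Next I'll go down in front of the grip.

Request:
{"op": "play_rows", "data": {
  "commands": [
    [0, 0, 0.03, 0, 0, 0, 1],
    [0, 0, 0.06, 0, 0, 0, 1],
    [0, 0, 0.09, 0, 0, 0, 1],
    [0, 0, 0.123, 0, 0, 0, 1],
    [0, 0, 0.123, 0, 0, 0, 1],
    [0.01, 0, 0.123, 0, 0, 0, 1],
    [0.02, 0, 0.123, 0, 0, 0, 1],
    [0.03, 0, 0.123, 0, 0, 0, 1],
    [0.035, 0, 0.123, 0, 0, 0, 1],
    [0.038, 0, 0.123, 0, 0, 0, 1],
    [0.041, 0, 0.123, 0, 0, 0, 1],
    [0.044, 0, 0.123, 0, 0, 0, 1],
    [0.047, 0, 0.123, 0, 0, 0, 1]
  ]
}}

```text
time_s: 5.03
position: [0.5923, -0.0091, 0.1779]
orientation: [3.142, 0.001, 3.025]
wrist_force: [3.7, 0.5, 2.8]
opening: 0.004
```

```bash
python3 -c "
from h import *
print(here(),readout.state()['torque'])"
```

```text
(array([0.0326, 0.0401, 0.1779]), array([3.7, 0.5, 2.8])) [ 0.11943016 -0.44382749 -0.02152242]
```

Contact at about 4 N, as expected. I'll keep pushing to x≈0.022.

Request:
{"op": "play_rows", "data": {
  "commands": [
    [0.003, 0, 0, 0, 0, 0, 1],
    [0.006, 0, 0, 0, 0, 0, 1],
    [0.009, 0, 0, 0, 0, 0, 1],
    [0.011, 0, 0, 0, 0, 0, 1],
    [0.011, 0, 0, 0, 0, 0, 1]
  ]
}}

```text
time_s: 5.65
position: [0.5811, -0.0078, 0.1777]
orientation: [3.142, 0.0, 3.025]
wrist_force: [1.7, 0.4, 2.9]
opening: 0.002
```

```bash
cat > chk.py <<'E'
from h import *
from scipy.optimize import least_squares as ls
import sys
print(here())
ob={}
for n in('top','scene'):
    im=eyes.capture(n);cv2.imwrite(f'pics/{n}{sys.argv[1]}.png',im)
    for d in eyes.outline_of(n,'grip')[:2]:
        ys,xs=np.nonzero(d['mask']);print(n,round(d['conf'],2),xs.mean().round(1),ys.mean().round(1),d['box'],len(xs))
for a in(-.24,.22):
  for fo in(0,.1,.2,.3):print(a,fo,[proj(n,w2(SEL,[lever(a,fo,.12),lever(a,fo,.2)])).round().tolist() for n in('top','scene')])
E
python3 chk.py 1
```

```text
(array([0.0214, 0.0401, 0.1777]), array([1.7, 0.4, 2.9]))
top 0.33 411.2 271.1 [395.9, 255.1, 31.5, 31.7] 679
scene 0.51 270.1 154.4 [270.1, 153.4, 3.5, 6.1] 14
-0.24 0 [[[322.0, 237.0], [314.0, 235.0]], [[259.0, 172.0], [267.0, 146.0]]]
-0.24 0.1 [[[323.0, 232.0], [316.0, 225.0]], [[256.0, 176.0], [263.0, 152.0]]]
-0.24 0.2 [[[324.0, 227.0], [317.0, 215.0]], [[254.0, 180.0], [259.0, 159.0]]]
-0.24 0.3 [[[324.0, 221.0], [319.0, 206.0]], [[251.0, 184.0], [254.0, 167.0]]]
0.22 0 [[[348.0, 240.0], [362.0, 241.0]], [[235.0, 164.0], [225.0, 133.0]]]
0.22 0.1 [[[349.0, 235.0], [363.0, 231.0]], [[232.0, 168.0], [221.0, 139.0]]]
0.22 0.2 [[[349.0, 229.0], [363.0, 221.0]], [[230.0, 172.0], [217.0, 146.0]]]
0.22 0.3 [[[349.0, 224.0], [363.0, 211.0]], [[228.0, 177.0], [212.0, 154.0]]]
```

Request:
{"op": "play_rows", "data": {
  "commands": [
    [-0.01, 0, 0, 0, 0, 0, 1],
    [-0.03, 0, 0, 0, 0, 0, 1],
    [-0.03, 0.02, 0, 0, 0, 0, 1],
    [-0.03, 0.045, 0, 0, 0, 0, 1],
    [-0.03, 0.07, 0, 0, 0, 0, 1],
    [-0.01, 0.07, 0, 0, 0, 0, 1],
    [0.01, 0.07, 0, 0, 0, 0, 1],
    [0.022, 0.07, 0, 0, 0, 0, 1],
    [0.022, 0.07, 0, 0, 0, 0, 1],
    [0.022, 0.07, 0, 0, 0, 0, 1]
  ]
}}

```text
time_s: 7.1
position: [0.5679, 0.0643, 0.1777]
orientation: [3.142, 0.0, 3.025]
wrist_force: [0.1, -0.3, 0.2]
opening: 0.006
```

```bash
python3 chk.py 2; python3 look.py w2
```

```text
(array([-0.0002,  0.1101,  0.1777]), array([ 0.1, -0.3,  0.2]))
scene 0.79 262.4 159.8 [253.9, 143.2, 18.8, 34.3] 449
-0.24 0 [[[322.0, 237.0], [314.0, 235.0]], [[259.0, 172.0], [267.0, 146.0]]]
-0.24 0.1 [[[323.0, 232.0], [316.0, 225.0]], [[256.0, 176.0], [263.0, 152.0]]]
-0.24 0.2 [[[324.0, 227.0], [317.0, 215.0]], [[254.0, 180.0], [259.0, 159.0]]]
-0.24 0.3 [[[324.0, 221.0], [319.0, 206.0]], [[251.0, 184.0], [254.0, 167.0]]]
0.22 0 [[[348.0, 240.0], [362.0, 241.0]], [[235.0, 164.0], [225.0, 133.0]]]
0.22 0.1 [[[349.0, 235.0], [363.0, 231.0]], [[232.0, 168.0], [221.0, 139.0]]]
0.22 0.2 [[[349.0, 229.0], [363.0, 221.0]], [[230.0, 172.0], [217.0, 146.0]]]
0.22 0.3 [[[349.0, 224.0], [363.0, 211.0]], [[228.0, 177.0], [212.0, 154.0]]]
[0.56773561 0.06413491 0.17747356] [-3.14151324e+00 -3.08472070e-04  3.02458996e+00] 0.004541975654640398 (array([-0.0004,  0.11  ,  0.1775]), array([0.4, 0.1, 0.6]))
plate corners pred [[215.0, 318.0], [74.0, 304.0], [46.0, 134.0], [204.0, 121.0]]
0 [[149.0, 237.0], [127.0, 297.0]]
0.1 [[151.0, 253.0], [136.0, 332.0]]
0.2 [[154.0, 268.0], [144.0, 360.0]]
```

View pics/w2.png

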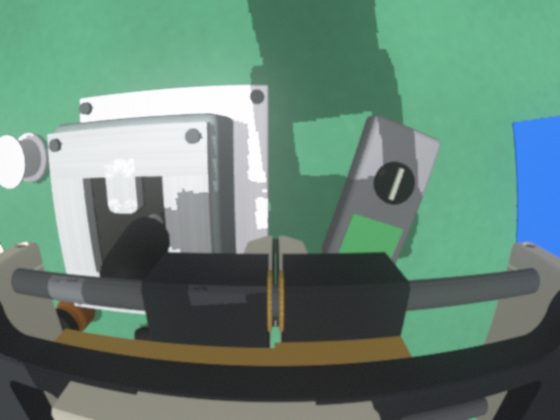

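The scene centroid of the grip is (262.4,159.8), so fore is about 0.01. The wrist view agrees, with the grip base at (150,238). Next I'll push right in stages.

Request:
{"op": "play_rows", "data": {
  "commands": [
    [0, -0.01, 0, 0, 0, 0, 1],
    [0, -0.02, 0, 0, 0, 0, 1],
    [0, -0.026, 0, 0, 0, 0, 1],
    [0, -0.03, 0, 0, 0, 0, 1],
    [0, -0.034, 0, 0, 0, 0, 1],
    [0, -0.038, 0, 0, 0, 0, 1],
    [0, -0.042, 0, 0, 0, 0, 1]
  ]
}}

```text
time_s: 8.22
position: [0.5628, 0.0227, 0.1781]
orientation: [3.141, 0.001, 3.025]
wrist_force: [0.5, 4.8, 4.6]
opening: 0.003
```

Request:
{"op": "play_rows", "data": {
  "commands": [
    [0, -0.004, 0, 0, 0, 0, 1],
    [0, -0.008, 0, 0, 0, 0, 1],
    [0, -0.012, 0, 0, 0, 0, 1],
    [0, -0.016, 0, 0, 0, 0, 1],
    [0, -0.02, 0, 0, 0, 0, 1],
    [0, -0.024, 0, 0, 0, 0, 1]
  ]
}}

```text
time_s: 8.98
position: [0.5598, -0.0016, 0.1776]
orientation: [-3.142, 0.0, 3.025]
wrist_force: [0.3, 3.3, 2.5]
opening: 0.004
```

```bash
python3 chk.py 3
```

```text
(array([-0.0006,  0.0437,  0.1776]), array([0.3, 3.3, 2.5]))
scene 0.77 249.7 156.7 [242.3, 138.7, 17.9, 36.1] 386
-0.24 0 [[[322.0, 237.0], [314.0, 235.0]], [[259.0, 172.0], [267.0, 146.0]]]
-0.24 0.1 [[[323.0, 232.0], [316.0, 225.0]], [[256.0, 176.0], [263.0, 152.0]]]
-0.24 0.2 [[[324.0, 227.0], [317.0, 215.0]], [[254.0, 180.0], [259.0, 159.0]]]
-0.24 0.3 [[[324.0, 221.0], [319.0, 206.0]], [[251.0, 184.0], [254.0, 167.0]]]
0.22 0 [[[348.0, 240.0], [362.0, 241.0]], [[235.0, 164.0], [225.0, 133.0]]]
0.22 0.1 [[[349.0, 235.0], [363.0, 231.0]], [[232.0, 168.0], [221.0, 139.0]]]
0.22 0.2 [[[349.0, 229.0], [363.0, 221.0]], [[230.0, 172.0], [217.0, 146.0]]]
0.22 0.3 [[[349.0, 224.0], [363.0, 211.0]], [[228.0, 177.0], [212.0, 154.0]]]
```

The lever is following the push, with across about -0.05 and 3 N. I'll continue.

Request:
{"op": "play_rows", "data": {
  "commands": [
    [0, -0.004, 0, 0, 0, 0, 1],
    [0, -0.008, 0, 0, 0, 0, 1],
    [0, -0.012, 0, 0, 0, 0, 1],
    [0, -0.016, 0, 0, 0, 0, 1],
    [0, -0.02, 0, 0, 0, 0, 1],
    [0, -0.024, 0, 0, 0, 0, 1],
    [0, -0.028, 0, 0, 0, 0, 1],
    [0, -0.032, 0, 0, 0, 0, 1],
    [0, -0.036, 0, 0, 0, 0, 1]
  ]
}}

```text
time_s: 10.3
position: [0.5555, -0.0373, 0.1775]
orientation: [3.142, -0.0, 3.025]
wrist_force: [0.5, 3.1, 1.1]
opening: 0.004
```

Request:
{"op": "play_rows", "data": {
  "commands": [
    [0, -0.002, 0, 0, 0, 0, 1],
    [0, -0.004, 0, 0, 0, 0, 1],
    [0, -0.006, 0, 0, 0, 0, 1],
    [0, -0.008, 0, 0, 0, 0, 1],
    [0, -0.008, 0, 0, 0, 0, 1]
  ]
}}

```text
time_s: 10.92
position: [0.5546, -0.0451, 0.1775]
orientation: [-3.142, -0.0, 3.025]
wrist_force: [0.6, 2.1, -1.7]
opening: 0.006
```

```bash
python3 chk.py 4|head -4
```

```text
(array([-6.000e-04, -1.000e-04,  1.775e-01]), array([ 0.6,  2.1, -1.7]))
top 0.18 342.0 171.2 [291.1, 166.0, 72.7, 12.5] 448
scene 0.89 231.2 151.3 [222.9, 132.9, 21.4, 34.6] 391
-0.24 0 [[[322.0, 237.0], [314.0, 235.0]], [[259.0, 172.0], [267.0, 146.0]]]
```

Across is about 0.19–0.21. I'll push 3 mm more for margin, then back off to the left and go behind the grip.

Request:
{"op": "play_rows", "data": {
  "commands": [
    [0, -0.0015, 0, 0, 0, 0, 1],
    [0, -0.003, 0, 0, 0, 0, 1],
    [0, -0.004, 0, 0, 0, 0, 1],
    [0, -0.004, 0, 0, 0, 0, 1]
  ]
}}

```text
time_s: 11.62
position: [0.5542, -0.0491, 0.1776]
orientation: [-3.141, 0.0, 3.025]
wrist_force: [0.6, 2.0, -1.2]
opening: 0.01
```

Request:
{"op": "play_rows", "data": {
  "commands": [
    [0, 0.01, 0, 0, 0, 0, 1],
    [0, 0.03, 0, 0, 0, 0, 1],
    [0.02, 0.03, 0, 0, 0, 0, 1],
    [0.04, 0.03, 0, 0, 0, 0, 1],
    [0.06, 0.03, 0, 0, 0, 0, 1],
    [0.06, 0.03, 0, 0, 0, 0, 1],
    [0.06, 0.03, 0, 0, 0, 0, 1]
  ]
}}

```text
time_s: 12.5
position: [0.4987, -0.0117, 0.1779]
orientation: [-3.142, 0.001, 3.025]
wrist_force: [0.2, 0.1, 0.6]
opening: 0.004
```

```bash
python3 chk.py 5|head -4;  python3 -c "
import cv2
a=cv2.imread('pics/scene5.png')[100:280,150:350];b=cv2.imread('pics/top5.png')[140:320,240:440]
cv2.imwrite('pics/c5.png',cv2.resize(cv2.hconcat([a,b]),None,fx=2,fy=2,interpolation=2))"
```

```text
(array([-0.06  ,  0.0265,  0.1779]), array([0.2, 0.1, 0.6]))
-0.24 0 [[[322.0, 237.0], [314.0, 235.0]], [[259.0, 172.0], [267.0, 146.0]]]
-0.24 0.1 [[[323.0, 232.0], [316.0, 225.0]], [[256.0, 176.0], [263.0, 152.0]]]
-0.24 0.2 [[[324.0, 227.0], [317.0, 215.0]], [[254.0, 180.0], [259.0, 159.0]]]
```

View pics/c5.png

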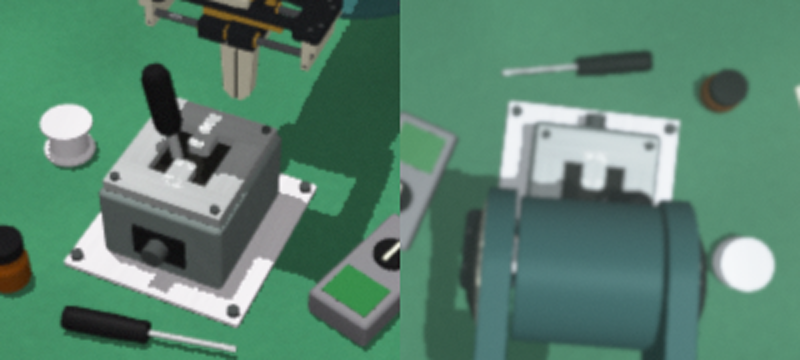

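The lever is upright fore-aft in the right leg: grip top at scene px (227,135), base at (235,165), so across is about 0.21 and fore about 0. The fingers are behind and to the left of it. Next I'll move behind the grip and push forward.

Request:
{"op": "play_rows", "data": {
  "commands": [
    [0, -0.02, 0, 0, 0, 0, 1],
    [0, -0.04, 0, 0, 0, 0, 1],
    [0, -0.062, 0, 0, 0, 0, 1],
    [-0.01, -0.062, 0, 0, 0, 0, 1],
    [-0.02, -0.062, 0, 0, 0, 0, 1],
    [-0.03, -0.062, 0, 0, 0, 0, 1],
    [-0.034, -0.062, 0, 0, 0, 0, 1],
    [-0.038, -0.062, 0, 0, 0, 0, 1],
    [-0.042, -0.062, 0, 0, 0, 0, 1],
    [-0.046, -0.062, 0, 0, 0, 0, 1],
    [-0.05, -0.062, 0, 0, 0, 0, 1]
  ]
}}

```text
time_s: 14.08
position: [0.5408, -0.0796, 0.1778]
orientation: [-3.142, 0.0, 3.025]
wrist_force: [-3.2, -0.7, 3.4]
opening: 0.009
```

Request:
{"op": "play_rows", "data": {
  "commands": [
    [-0.003, 0, 0, 0, 0, 0, 1],
    [-0.006, 0, 0, 0, 0, 0, 1],
    [-0.009, 0, 0, 0, 0, 0, 1],
    [-0.012, 0, 0, 0, 0, 0, 1],
    [-0.015, 0, 0, 0, 0, 0, 1],
    [-0.018, 0, 0, 0, 0, 0, 1]
  ]
}}

```text
time_s: 14.82
position: [0.5585, -0.0816, 0.1773]
orientation: [3.141, -0.001, 3.025]
wrist_force: [-3.8, 0.4, -1.0]
opening: 0.006
```

```bash
python3 chk.py 6|grep -v '^-'
```

```text
(array([ 0.0076, -0.0359,  0.1773]), array([-3.8,  0.4, -1. ]))
scene 0.72 222.9 160.9 [213.1, 144.4, 24.2, 33.1] 485
0.22 0 [[[348.0, 240.0], [362.0, 241.0]], [[235.0, 164.0], [225.0, 133.0]]]
0.22 0.1 [[[349.0, 235.0], [363.0, 231.0]], [[232.0, 168.0], [221.0, 139.0]]]
0.22 0.2 [[[349.0, 229.0], [363.0, 221.0]], [[230.0, 172.0], [217.0, 146.0]]]
0.22 0.3 [[[349.0, 224.0], [363.0, 211.0]], [[228.0, 177.0], [212.0, 154.0]]]
```

Fore is about 0.21 by both vision and geometry. I'll finish gently.

Request:
{"op": "play_rows", "data": {
  "commands": [
    [-0.002, 0, 0, 0, 0, 0, 1],
    [-0.004, 0, 0, 0, 0, 0, 1],
    [-0.006, 0, 0, 0, 0, 0, 1],
    [-0.008, 0, 0, 0, 0, 0, 1],
    [-0.009, 0, 0, 0, 0, 0, 1],
    [-0.01, 0, 0, 0, 0, 0, 1],
    [-0.011, 0, 0, 0, 0, 0, 1]
  ]
}}

```text
time_s: 15.9
position: [0.5694, -0.083, 0.1776]
orientation: [-3.142, -0.0, 3.025]
wrist_force: [-3.5, 0.4, -1.6]
opening: 0.008
```

Request:
{"op": "play_rows", "data": {
  "commands": [
    [-0.0005, 0, 0, 0, 0, 0, 1],
    [-0.001, 0, 0, 0, 0, 0, 1]
  ]
}}

```text
time_s: 16.15
position: [0.5704, -0.0831, 0.1777]
orientation: [-3.142, 0.0, 3.025]
wrist_force: [-2.5, 0.5, -1.4]
opening: 0.006
```

Request:
{"op": "play_rows", "data": {
  "commands": [
    [0.01, 0, 0, 0, 0, 0, 1],
    [0.04, 0, 0, 0, 0, 0, 1],
    [0.08, 0, 0, 0, 0, 0, 1],
    [0.08, 0, -0.05, 0, 0, 0, 1],
    [0.08, 0, -0.1, 0, 0, 0, 1],
    [0.08, 0.06, -0.1, 0, 0, 0, 1],
    [0.08, 0.12, -0.1, 0, 0, 0, 1],
    [0.08, 0.18, -0.1, 0, 0, 0, 1],
    [0.08, 0.24, -0.1, 0, 0, 0, 1],
    [0.08, 0.3, -0.1, 0, 0, 0, 1],
    [0.08, 0.3, -0.1, 0, 0, 0, 1],
    [0.08, 0.3, -0.1, 0, 0, 0, 1],
    [0.08, 0.3, -0.1, 0, 0, 0, 1]
  ]
}}

```text
time_s: 17.77
position: [0.5258, 0.223, 0.278]
orientation: [3.141, 0.001, 3.024]
wrist_force: [-0.4, 0.7, 1.2]
opening: 0.008
```

```bash
python3 chk.py 7|grep -v '^-';python3 - <<'E'
from h import *
for n in('meter','spool','jar','driver'):
    print(n,[np.round(d['box']) for d in eyes.search_frame('top',n)[:1]])
a=cv2.imread('pics/scene7.png')[100:280,150:350];b=cv2.imread('pics/top7.png')[140:320,240:440]
cv2.imwrite('pics/c7.png',cv2.resize(cv2.hconcat([a,b]),None,fx=2,fy=2,interpolation=2))
E
```

```text
(array([-0.0606,  0.2628,  0.278 ]), array([-0.4,  0.7,  1.2]))
top 0.77 356.0 218.5 [344.1, 209.4, 23.6, 21.0] 339
scene 0.78 220.4 166.2 [208.5, 149.6, 28.1, 32.4] 476
0.22 0 [[[348.0, 240.0], [362.0, 241.0]], [[235.0, 164.0], [225.0, 133.0]]]
0.22 0.1 [[[349.0, 235.0], [363.0, 231.0]], [[232.0, 168.0], [221.0, 139.0]]]
0.22 0.2 [[[349.0, 229.0], [363.0, 221.0]], [[230.0, 172.0], [217.0, 146.0]]]
0.22 0.3 [[[349.0, 224.0], [363.0, 211.0]], [[228.0, 177.0], [212.0, 154.0]]]
meter [array([221., 198.,  50.,  66.])]
spool [array([396., 255.,  32.,  32.])]
jar [array([391., 176.,  25.,  20.])]
driver [array([296., 163.,  73.,  16.])]
```

View pics/c7.png

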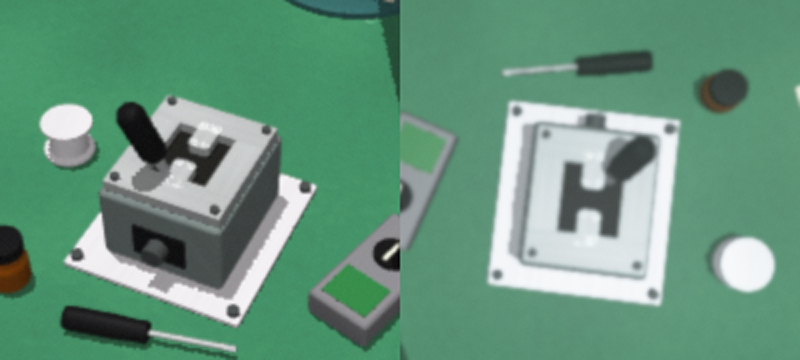

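The lever is in the far right slot. The top centroid is (356,218.5), against (356,217.5) predicted for fore 0.30 and across 0.22. The loose things haven't moved and the arm is clear, so I'm handing in.

```bash
python3 -c "
from h import *
print(order.finish_job())"
```

```text
the job is handed in; nothing more can be done
None
```

The lever is in the third slot (far right, forward). I left it there and handed the job in after about 18 s of robot time. No verdict was reported.

**What I did:** With the gripper shut, I used the outside of the fingers for three pushes. The first brought the lever back along the left leg to the cross channel, the second moved it right, and the third pushed it forward. The wrist force readings, taken at the end of each move, stayed below about 7 N. The grip was never between the fingers.

**Last checks:**
- **Lever position:** the final top and scene pictures both put it at about fore 0.29 and across 0.22, within about 1 px of the predicted position. I stopped just short of the hard stop on purpose.
- **Loose things:** the top-view boxes of the spool, jar and driver sit within about 2 px of where they started. The meter's box centre moved about 3 px (roughly 8 mm), which I put down to detection noise. Nothing came near the meter and it looks unmoved.
- **Arm:** it stands clear of everything, and its force reading was about zero.

**Checks that failed:** during the pushes the arm hid the grip from the top camera. The network then reported the spool or the driver as the grip, and I ignored those results. No final check disagreed.

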